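# Load the swing-gate fixture and drop its latch

### The arm

A 7-joint arm with a two-finger parallel gripper is mounted at the origin on the work surface; the furniture and walls round the work are solid. World frame = base frame: x ahead of the robot, y to its left, z up, the work surface at z = 0. Lengths are in m, angles in degrees, forces in N, time in s.
With the tool pointing down it reaches from about 0.4 to 0.9 m from the base axis. Payload 5.6 kg.
Tool frame: the origin (TCP) lies on the centre line of the jaws, within the pads' length; the fingertips stand 14 mm ahead of it and the grasp point (between the pads) lies 5 mm behind it (env.tcp_to_tips is the z of the fingertips in the tool frame, in m); z points along the fingers, y is the line along which they close (so a half turn about z gives the same grasp; the last joint's range is limited). The gripper opens to 92 mm and grips with 3 to 60 N. Pads are 20 mm wide; open, the fingers measure 128 mm over their backs; the gripper's body (75 mm by 189 mm) begins 69 mm behind the grasp point.
Start: joints at [-71.562, 26.786, -0.665, 91.828, 0.344, 61.387, -3.226], TCP at [0.232, 0.607, 0.229] pointing down, gripper open.
Joint ranges: [-144.91, 144.91], [-17.63, 115.5], [-89.93, 88.59], [15.96, 139.68], [-74.01, 254.01], [8.47, 105.57], [-167.45, 167.45]. Speed limits (degrees/s): [147.25, 147.25, 180, 180, 180, 180, 180].

### API

Orientations are given as a 3x3 rotation matrix whose columns are the frame's x, y, z axes.
In Python, from plant import env gives the robot as it stands. The module is installed in compiled form; this text tells all that it offers.
- The arm moves only by the shell command python3 -m handwheel 'ROWS' [OPENING] [FORCE]. ROWS is JSON, a list of rows, each an object of numbers: "dx", "dy", "dz": the shift along the tool's x, y, z in cm; "turn": the turn about the tool's z in rad. In form: [{"dx": .., "dy": .., "dz": .., "turn": ..}, ...]. A call has exactly 10 rows; each row is the pose to reach, as a shift and turn from the pose commanded when the call began, along the tool's axes at that moment; what a row does not reach only later rows make up. A row lasts 1/10 s, in which the tool goes at most 50 mm and 8.59 degrees, less where a joint would pass 70% of its speed; a pose out of reach is approached as far as the arm can. A call with a gripper value outside its range is refused whole. OPENING is the closure in counts, from 0 (fully open) to 255 (shut), set as the call begins (- or left out, the last holds). The fingers move at their own pace and stop on an object; FORCE is the grip in N (left out, the last holds). Time passes only in rows, so rows that repeat a pose let the fingers close, or fill a call up. It gives the time, the measured TCP pose, the force, the opening and the grip force at its end, in the units of the state.
- env.get_obs(): the state, without advancing time (a new reading comes with each control period).
- env.read_camera(name): name is "side" or "top" or "wrist"; returns a dict with "image" (400x640x3 uint8, red, green, blue), "depth" (400x640 float32, m along the optical axis (not along the pixel's ray), 0 where there is no reading), "fx", "fy", "cx", "cy" (pixels), "dist_coeffs" ([k1, k2, p1, p2, k3] as OpenCV has them; the pictures are not rectified), "R" (3x3) and "t" (3): a world point X has camera coordinates R X + t; the wrist camera has in their place "hand_eye" (4x4, takes a point from camera to tool coordinates, whose origin is the TCP and whose axes are the flange's). Camera axes: x right, y down, z forward; pixel columns grow to the right and rows downward; lengths in m; the calibration is good to about 2 mm. A picture is of the moment at which its call begins: read the wrist's pose just before it.
- env.close_job(): hands the job in; it is judged then, once.
Trained networks look in the newest picture that a camera, given by its name, has taken for a name from the list of things; names that differ only in an ending like _2 or _b are one class to them, and where a whole thing is asked for, a point or a joint stands for the part that bears it (a point fixed in the world has none). Each returns a list of dicts, best first, with "score" (0 to 1); they miss things now and then, are a little off and sometimes report something else, mostly with a low value. They report only what shows in the picture. A call takes as long as a camera call.
- env.recognise(target, camera): "box" ([centre column, centre row, width, height] in pixels, round what is visible of it).
The state is a dict: "time_s": time; "joint_pos": joint angles; "joint_vel": joint speeds; "joint_efforts": joint torques, N m; "ee_pos": TCP position; "orientation": TCP orientation; "wrist_force": force on the tool from outside, world axes, zero at the start; "wrist_torque": the same for the moment, N m; "width": opening from 0.0 (shut) to 1.0 (fully open); "gripper_force": force on a finger pad.
Only numpy, scipy, OpenCV 4.12 (cv2) and the standard library are available. Lean on these libraries where they do the work, as an engineer would, in place of code of your own. Each camera call takes 0.05 s, during which the arm holds its last target. There are 200 camera calls.

### The job

Set the milled block flat and lengthways (length towards the buttons) between the rails of the fixture's nest, then swing the gate shut on it, lifting the latch bar over the striker and letting it drop fully down into the notch behind, so that the sprung plunger holds the block back against the two rest buttons. Never force the bar against the catch: the setting of the catch is not known exactly, so feel for its stop with a light push (never over 12 N). Leave the ring gauge, the reference sphere and the plug gauge where they are.

Things in the scene. Friction and masses are not known exactly. Their poses are not given: they have to be found in the camera images.
- milled_block: Loose milled aluminium block, one corner chamfered, two holes in its top; 32 mm (its x) by 56 mm (its y, the length) by 22 mm (z), about 0.12 kg, lying flat on the surface plate. Origin at the centre of its underside, z up. Either end may go to the back of the nest.
- fixture: Inspection fixture, fixed: aluminium base plate 190 (its x) x 240 (its y) x 12 mm, origin at the centre of its underside, z up, +x from the gate towards the back stop. Two low rails (6 mm high, 42 mm long, along x, 37 mm between them) guide the block; behind them a back stop 36 mm above the surface plate carries two rest buttons with faces at x = +28 mm, y = -9 and +9 mm.
- nest (a point): Where the centre of the block's underside is when seated on the rest buttons: on the plate's top (12 mm above the surface plate) midway between the rails, at the fixture's x = 0, y = 0; axes as the fixture's. The block's length lies along x. It may be set down up to 10 mm short of the buttons (towards -x); the plunger then pushes it home.
- gate (a joint): Gate angle, rad: 0 = along the fixture's y from the pin towards -y; positive = open, free end swung to -x. Range -0.12 to 1.3, starts at 0.5 to 0.75, light friction, stays where left. Steel leaf 8 mm thick, 137 mm long from the pin, top edge 50 mm above the surface plate (61 mm at the bar's staple, 68 mm from the pin). Latched, it stands between -0.072 and +0.072 depending on the catch's setting.
- gate_hinge (a point): Foot of the gate's upright hinge pin, on the plate's top, at the fixture's x = -45, y = +85 mm; axes as the fixture's.
- plunger_tip (a point): Tip of the sprung plunger, 5 mm in radius, 85 mm from the hinge pin, 24 mm above the surface plate, 25 mm behind the leaf's mid-plane when free. 17 mm of travel; pushes with 2 N at first and 0.6 N more per mm. It meets the seated block at a gate angle near 0.1 and pushes the gate open again unless the bar holds it.
- latch_bar (a joint): Lift angle of the latch bar, rad: 0 = down (level, resting in its staple), 0.25 = fully up. Dark steel bar on the front of the gate, 8 mm thick, 14 mm high, nose 180 mm from the hinge pin, 0.17 kg, falls by its weight but hangs if it is pressed sideways. Pivot axis square to the leaf, 45 mm from the hinge pin, 41 mm above the surface plate. To clear the striker it must be above 0.10.
- thumb_lift (a point): Grip point of the thumb lift, an upright tab on the bar, 10 mm thick (its x, square to the leaf, +x towards the nest) and 18 mm wide; its top is 14 mm above this point. Bar down: 74 mm above the surface plate, 120 mm from the hinge pin, 9 mm in front of the leaf's mid-plane; 75 mm along the bar and 33 mm above its pivot. Pinched across the 10 mm it lifts the bar and swings the gate; it tilts with the bar.
- keeper: Slotted foot beyond the gate's free end, fixed to the fixture, origin on the plate's top 168 mm from the hinge pin, below the bar; axes as the fixture's. The dark catch is clamped on it: square striker 20 mm thick, 46 mm above the surface plate (does not lift the bar by itself), notch 11 mm wide with floor at 32 mm, then a horn 80 mm high that stops even the raised bar.
- catch_mid (a point): Middle setting of the catch (fixed point on the keeper, not on the catch): with the catch there, the bar rests on the striker's back face at gate angle 0 and meets the horn's face 3 mm farther (-0.018). The real catch is clamped anywhere up to 12 mm either way along the fixture's x; this is not measured and has to be felt or seen.
- ring_gauge: Loose steel ring, 58 mm across, 18 mm high, lying flat; bystander. Origin at the centre of its underside.
- reference_sphere: Loose white ball on a steel stem and foot, 44 mm wide, 93 mm high; bystander. Origin at the centre of its underside.
- plug_gauge: Loose plug gauge with a hexagonal handle, 75 mm long (its y), 9 mm high, lying; bystander. Origin at the middle of its underside.

How it is judged:
By the outcome, as a careful person would: the job done as asked, in the order asked, and still so for the second after the job is handed in, with the robot touching nothing.
It also fails if it takes over 72 s, if anything falls off the work surface, if the arm or the gripper's body presses on something with over 40 N, if the wrist force passes 120 N, or if a joint passes its speed limit or range.

## Working session

There is one attempt and no reset: what is moved stays moved. The work goes in short steps, Python scripts to look and compute and a shell command to move; the robot and the scene stay as the last step left them, time stands still between calls to the robot, and variables do not carry over. Pictures are saved under pics/ and viewed, at most 10 in all, crops included, and the job is handed in when it is done.

```bash
mkdir -p pics; cat > h.py <<'E'
import numpy as np, cv2
from plant import env
def cam(n):
    o=env.get_obs(); c=env.read_camera(n)
    if 'hand_eye' in c:
        H=np.array(c['hand_eye']);R0=np.array(o['orientation']);p=np.array(o['ee_pos'])
        c['Rw']=R0@H[:3,:3]; c['tw']=R0@H[:3,3]+p
    else:
        c['Rw']=np.array(c['R']).T; c['tw']=-c['Rw']@np.array(c['t'])
    c['K']=np.array([[c['fx'],0,c['cx']],[0,c['fy'],c['cy']],[0,0,1.]])
    return c
def ray(c,px):
    u=cv2.undistortPoints(np.array(px,float).reshape(-1,1,2),c['K'],np.array(c['dist_coeffs'])).reshape(-1,2)
    return np.c_[u,np.ones(len(u))]
def atz(c,px,z):
    d=ray(c,px)@c['Rw'].T
    return c['tw']+d*((z-c['tw'][2])/d[:,2])[:,None]
def cloud(c):
    v,u=np.mgrid[0:400,0:640]
    d=ray(c,np.c_[u.ravel(),v.ravel()])*c['depth'].reshape(-1,1)
    P=d@c['Rw'].T+c['tw']; P[c['depth'].ravel()<=0]=np.nan
    return P.reshape(400,640,3)
def proj(c,X):
    Xc=(np.array(X,float).reshape(-1,3)-c['tw'])@c['Rw']
    return cv2.projectPoints(Xc,np.zeros(3),np.zeros(3),c['K'],np.array(c['dist_coeffs']))[0].reshape(-1,2)
def save(c,name,box=None,s=1):
    im=c['image'][:,:,::-1]
    if box: im=im[box[1]:box[3],box[0]:box[2]]
    cv2.imwrite('pics/'+name,cv2.resize(im,None,fx=s,fy=s,interpolation=cv2.INTER_CUBIC))
E
python3 - <<'E'
from h import *
o=env.get_obs();print(o['ee_pos'],o['orientation'],o['wrist_force'],env.tcp_to_tips)
T=['milled_block','fixture','gate','latch_bar','thumb_lift','keeper','catch_mid','ring_gauge','reference_sphere','plug_gauge']
for n in ['top','side']:
    c=cam(n);save(c,n+'0.png');P=cloud(c);np.save(n+'.npy',P)
    print(n,c['tw'].round(3))
    for t in T:
        for r in env.recognise(t,n)[:2]:
            b=np.array(r['box']);u,v=b[:2].astype(int)
            print(t,round(r['score'],2),b.round(0),P[v,u].round(3))
E
```

```text
[0.23175163 0.60668987 0.22765152] [[-9.34180819e-01  3.56799566e-01 -5.17216815e-04]
 [ 3.56799923e-01  9.34179328e-01 -1.67309262e-03]
 [-1.13785464e-04 -1.74751395e-03 -9.99998467e-01]] [-0.12353777 -0.97062648 -0.40624818] 0.014
top [ 0.425 -0.076  0.917]
milled_block 0.84 [423. 245.  34.  24.] [ 0.51  -0.321  0.021]
gate 0.75 [253. 242.  66.  57.] [0.505 0.028 0.049]
gate 0.46 [398. 182.  27.  30.] [ 0.647 -0.277 -0.002]
latch_bar 0.66 [258. 247.  59.  42.] [ 0.501  0.026 -0.003]
latch_bar 0.16 [263. 212. 116. 120.] [0.575 0.017 0.007]
thumb_lift 0.68 [258. 249.  58.  43.] [0.488 0.016 0.084]
keeper 0.8 [302. 215.  10.  39.] [ 0.562 -0.068  0.042]
catch_mid 0.65 [299. 213.  12.  41.] [ 0.569 -0.062  0.028]
catch_mid 0.31 [258. 248.  61.  42.] [0.492 0.015 0.08 ]
ring_gauge 0.91 [398. 183.  25.  30.] [ 0.647 -0.274 -0.002]
ring_gauge 0.62 [260. 251.  58.  43.] [0.486 0.012 0.089]
reference_sphere 0.84 [328. 117.  23.  29.] [ 0.779 -0.117  0.034]
plug_gauge 0.73 [330. 300.  37.   6.] [ 0.395 -0.127  0.008]
side [ 0.164 -1.095  0.587]
milled_block 0.84 [332. 275.  27.  25.] [ 0.501 -0.344  0.022]
fixture 0.96 [314. 193. 111.  59.] [ 0.576 -0.074  0.063]
gate 0.58 [275. 187.  30.  35.] [0.507 0.022 0.049]
gate 0.19 [264. 193.  16.  23.] [ 0.474 -0.003  0.05 ]
latch_bar 0.66 [265. 190.  15.  29.] [0.476 0.001 0.056]
thumb_lift 0.76 [266. 192.  12.  30.] [ 0.475 -0.009  0.052]
keeper 0.8 [310. 199.  37.  26.] [ 0.59  -0.01   0.013]
catch_mid 0.76 [309. 200.  32.  30.] [ 0.589 -0.006  0.011]
catch_mid 0.53 [316. 193. 112.  61.] [ 0.579 -0.073  0.059]
ring_gauge 0.97 [380. 248.  28.  22.] [ 0.635 -0.293  0.019]
reference_sphere 0.78 [398. 195.  17.  37.] [ 0.776 -0.122  0.042]
plug_gauge 0.52 [246. 239.  16.  18.] [ 0.39  -0.128  0.009]
```

View pics/top0.png

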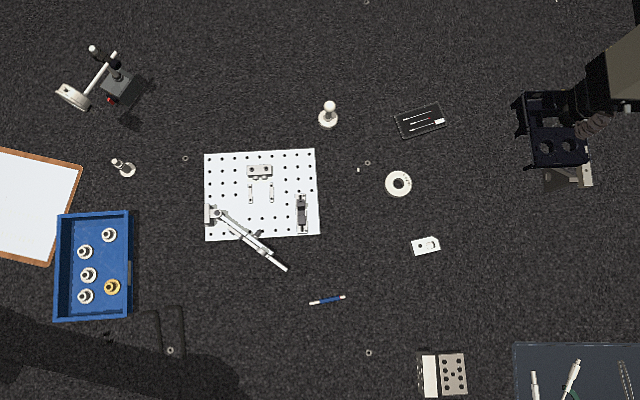

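View pics/side0.png

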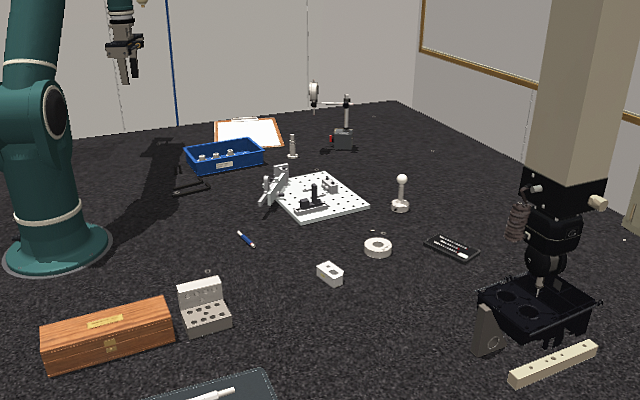

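The top view shows the fixture plate at about (205–320, 148–240), with the open gate and bar running from (214,213) to (287,270). The catch is at (302,213), the block at (425,245), the ring at (398,183), the sphere at (328,115) and the plug gauge at (328,300). The side view matches this layout.

```bash
python3 - <<'E'
from h import *
c=cam('top');P=cloud(c);g=c['image'].min(2)
# plate
m=((g>150)).astype(np.uint8);m[:, :190]=0;m[:,335:]=0;m[:130]=0;m[275:]=0
m=cv2.morphologyEx(m,cv2.MORPH_CLOSE,np.ones((7,7)))
m=cv2.morphologyEx(m,cv2.MORPH_OPEN,np.ones((25,25)))
k=max(cv2.findContours(m,0,2)[0],key=cv2.contourArea)
W=atz(c,k.reshape(-1,2),0.012)[:,:2]
print('plate',cv2.minAreaRect((W*1000).astype(np.float32)))
# block: top
m=(g>120).astype(np.uint8);m[:, :400]=0;m[:,455:]=0;m[:225]=0;m[270:]=0
k=max(cv2.findContours(m,0,2)[0],key=cv2.contourArea)
W=atz(c,k.reshape(-1,2),0.022)[:,:2]
print('block',cv2.minAreaRect((W*1000).astype(np.float32)))
q=P[m>0];q=q[np.abs(q[:,2]-.022)<.006];print('block depth',np.median(q,0),cv2.minAreaRect((q[:,:2]*1000).astype(np.float32)))
s=cam('side');Q=cloud(s)
q=Q[255:295,310:355].reshape(-1,3);q=q[np.abs(q[:,2]-.022)<.004];print('block side',len(q),q[:,2].mean(),cv2.minAreaRect((q[:,:2]*1000).astype(np.float32)))
# gate/bar points
q=P[190:290,200:300].reshape(-1,3);q=q[(q[:,2]>.04)&(q[:,2]<.12)];
print(len(q),'gate fit',cv2.fitLine((q[:,:2]*1000).astype(np.float32),cv2.DIST_HUBER,0,.01,.01).ravel())
save(c,'fix1.png',(195,140,330,285),4)
E
```

```text
plate ((611.0418090820312, 21.454795837402344), (193.3332061767578, 239.0786590576172), 3.893610954284668)
block ((508.1954650878906, -326.421630859375), (31.877763748168945, 57.01156234741211), 14.729310035705566)
block depth [ 0.50660318 -0.32296415  0.02025879] ((507.9179992675781, -326.0386657714844), (31.53587532043457, 55.31528854370117), 14.730545997619629)
block side 277 0.02136036599989428 ((506.9011535644531, -330.3504638671875), (34.48967742919922, 59.643741607666016), 14.621685028076172)
868 gate fit [  0.58325326   0.8122904  515.4395      47.158905  ]
```

View pics/fix1.png

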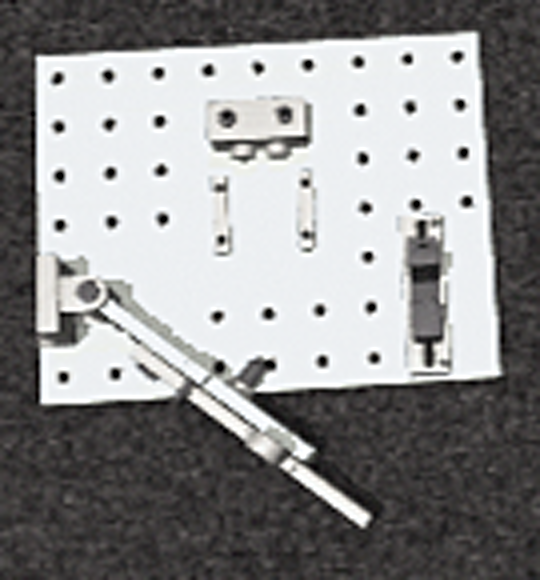

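The crop shows the rails at about (220,215) and (307,210), the buttons at (243,152) and (280,152), and the hinge at (88,290). The catch is at (427,290), with the striker nearest the gate and the notch at about y=270. The bar's nose is at (368,520). First I'll go above the fixture for a wrist picture.

```bash
cat >> h.py <<'E'
def go(x,y,z,yawy):
    "rows' shift (cm, tool axes) and turn to world TCP pos with tool y at yawy (mod 180) deg"
    o=env.get_obs();R=np.array(o['orientation']);d=R.T@(np.array([x,y,z])-o['ee_pos'])*100
    cur=np.degrees(np.arctan2(R[1,1],R[0,1]));t=-((yawy-cur+90)%180-90)
    print('dx %.2f dy %.2f dz %.2f turn %.3f'%(*d,np.radians(t)),'now yawy %.2f pos'%cur,np.round(o['ee_pos'],4),'j7 %.1f'%o['joint_pos'][6])
E
python3 -c "
from h import *
go(.56,.02,.30,93.9)"
```

```text
dx -51.60 dy -43.15 dz -7.14 turn -0.433 now yawy 69.09 pos [0.2319 0.6072 0.2286] j7 -3.2
```

```bash
python3 -m handwheel '[{"dx":-3.7,"dy":-3.1,"dz":-0.5,"turn":-0.03},{"dx":-7.4,"dy":-6.2,"dz":-1,"turn":-0.06},{"dx":-11.1,"dy":-9.3,"dz":-1.5,"turn":-0.1},{"dx":-14.8,"dy":-12.4,"dz":-2,"turn":-0.13},{"dx":-18.5,"dy":-15.5,"dz":-2.5,"turn":-0.16},{"dx":-22.2,"dy":-18.6,"dz":-3,"turn":-0.19},{"dx":-25.9,"dy":-21.7,"dz":-3.5,"turn":-0.22},{"dx":-29.6,"dy":-24.8,"dz":-4,"turn":-0.25},{"dx":-33.3,"dy":-27.9,"dz":-4.5,"turn":-0.28},{"dx":-37,"dy":-31,"dz":-5,"turn":-0.31}]' 0 && python3 -c "
from h import *
go(.56,.02,.30,93.9)"
```

```text
time_s: 2.2
ee_pos: [0.4677, 0.1838, 0.2792]
orientation: [[-0.999, 0.054, 0.001], [0.054, 0.999, 0.001], [-0.001, 0.001, -1.0]]
wrist_force: [0.8, 0.2, -0.6]
width: 0.996
gripper_force: 0.0
dx -10.10 dy -15.86 dz -2.08 turn -0.122 now yawy 86.93 pos [0.4677 0.1838 0.2792] j7 63.5
```

```bash
python3 -m handwheel '[{"dx":-2.5,"dy":-4,"dz":-0.5,"turn":-0.03},{"dx":-5,"dy":-8,"dz":-1,"turn":-0.06},{"dx":-7.5,"dy":-12,"dz":-1.5,"turn":-0.09},{"dx":-10.1,"dy":-15.9,"dz":-2,"turn":-0.12},{"dx":-10.1,"dy":-15.9,"dz":-2,"turn":-0.12},{"dx":-10.1,"dy":-15.9,"dz":-2,"turn":-0.12},{"dx":-10.1,"dy":-15.9,"dz":-2,"turn":-0.12},{"dx":-10.1,"dy":-15.9,"dz":-2,"turn":-0.12},{"dx":-10.1,"dy":-15.9,"dz":-2,"turn":-0.12},{"dx":-10.1,"dy":-15.9,"dz":-2,"turn":-0.12}]' && python3 - <<'E'
from h import *
c=cam('wrist');save(c,'w1.png');P=cloud(c);np.save('w1.npy',P)
import pickle;pickle.dump({k:c[k] for k in('K','Rw','tw','dist_coeffs','image','depth')},open('w1.pkl','wb'))
print(c['tw'])
for t in ['latch_bar','thumb_lift','keeper','catch_mid']:
    for r in env.recognise(t,'wrist')[:1]: print(t,r)
go(.508,-.326,.16,14.73)
# expected fixture features projected with estimate
a=np.radians(3.9);F=np.array([[np.cos(a),-np.sin(a)],[np.sin(a),np.cos(a)]])
for n,p in dict(origin=(0,0,.012),railL=(0,18.5e-3,.018),railR=(0,-18.5e-3,.018),hinge=(-.045,.085,.05),b1=(.028,.009,.03),b2=(.028,-.009,.03)).items():
    print(n,proj(c,[*(F@p[:2]+[.611,.0215]),p[2]]).round(1))
E
```

```text
time_s: 3.2
ee_pos: [0.5588, 0.0222, 0.2986]
orientation: [[-0.998, -0.067, 0.0], [-0.067, 0.998, 0.0], [-0.0, 0.0, -1.0]]
wrist_force: [-0.4, -1.0, -0.2]
width: 1.0
gripper_force: 0.0
[0.47775558 0.01737988 0.45399804]
latch_bar {'box': [320.1, 127.8, 84.9, 73.3], 'score': 0.76}
thumb_lift {'box': [319.8, 128.9, 83.9, 67.2], 'score': 0.92}
keeper {'box': [263.0, 174.8, 16.0, 53.7], 'score': 0.75}
catch_mid {'box': [263.9, 174.7, 19.0, 52.7], 'score': 0.62}
dx 7.36 dy -34.33 dz 13.86 turn 1.379 now yawy 93.74 pos [0.5591 0.0214 0.2986] j7 92.4
origin [[318.2 202.6]]
railL [[329.6 203.6]]
railR [[306.8 203.7]]
hinge [[375.7 180.5]]
b1 [[323.8 222.5]]
b2 [[312.6 222.5]]
```

View pics/w1.png

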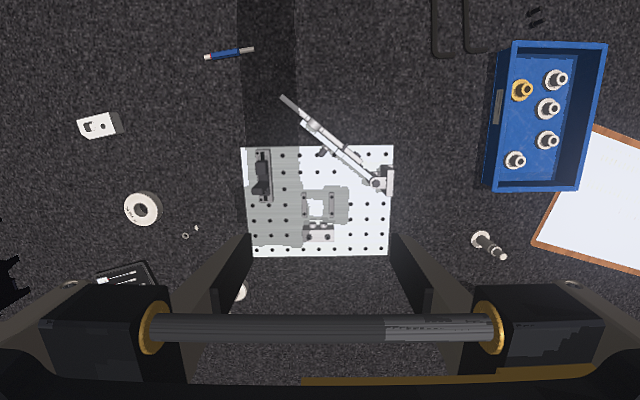

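```bash
python3 - <<'E'
from h import *
import pickle
c=pickle.load(open('w1.pkl','rb'));g=c['image'].min(2).astype(float)
# block
m=(g>110).astype(np.uint8);m[:,:65]=0;m[:,130:]=0;m[:100]=0;m[150:]=0
m=cv2.morphologyEx(m,cv2.MORPH_CLOSE,np.ones((5,5)))
k=max(cv2.findContours(m,0,2)[0],key=cv2.contourArea)
print('block',cv2.minAreaRect((atz(c,k.reshape(-1,2),.022)[:,:2]*1000).astype(np.float32)))
# plate edges by strongest gradient
s=cv2.GaussianBlur(g,(0,0),1)
def edge(vert,lo,hi,rng,sgn):
    pts=[]
    for r in rng:
        l=s[r,lo:hi] if vert else s[lo:hi,r]
        d=sgn*np.gradient(l);i=int(np.argmax(d))
        if 0<i<len(d)-1:
            e=i+.5*(d[i-1]-d[i+1])/(d[i-1]-2*d[i]+d[i+1]);pts.append((lo+e,r) if vert else (r,lo+e))
    W=atz(c,pts,.012)[:,:2]*1000
    l=cv2.fitLine(W.astype(np.float32),cv2.DIST_HUBER,0,.01,.01).ravel();return l
L=edge(1,235,258,range(160,230),1);R=edge(1,383,402,range(200,230),-1);F=edge(0,138,155,list(range(245,275))+list(range(345,380)),1);B=edge(0,248,264,range(262,385),-1)
for n,l in dict(L=L,R=R,F=F,B=B).items(): print(n,l.round(3),'ang',np.degrees(np.arctan2(l[1],l[0])).round(2))
def inter(a,b):
    t=np.linalg.solve(np.c_[a[:2],-b[:2]],b[2:]-a[2:]);return a[2:]+t[0]*a[:2]
C=[inter(L,F),inter(L,B),inter(R,B),inter(R,F)];print(np.round(C,1),np.mean(C,0))
# same with top camera
c=cam('top');g=c['image'].min(2).astype(float);s=cv2.GaussianBlur(g,(0,0),1)
L=edge(1,198,212,range(155,195),1);R=edge(1,308,326,range(155,230),-1);F=edge(0,228,248,range(285,312),-1);B=edge(0,142,158,range(212,312),1)
for n,l in dict(L=L,R=R,F=F,B=B).items(): print(n,l.round(3),'ang',np.degrees(np.arctan2(l[1],l[0])).round(2))
C=[inter(L,F),inter(L,B),inter(R,B),inter(R,F)];print(np.round(C,1),np.mean(C,0))
E
```

```text
block ((508.4500427246094, -326.8972473144531), (32.73647689819336, 57.1873779296875), 14.144184112548828)
L [ 9.97000e-01  8.20000e-02  6.05275e+02 -9.99220e+01] ang 4.7
R [9.96000e-01 8.70000e-02 6.26096e+02 1.41410e+02] ang 5.01
F [ 8.00000e-02 -9.97000e-01  5.19034e+02  1.10950e+01] ang -85.4
B [ 8.20000e-02 -9.97000e-01  7.07013e+02  3.65120e+01] ang -85.29
[[ 528.5 -106.2]
 [ 717.5  -90.7]
 [ 697.8  147.7]
 [ 509.4  131.2]] [613.2981    20.487526]
L [ 9.89000e-01 -1.50000e-01  6.56555e+02  1.44635e+02] ang -8.65
R [ 9.96000e-01  8.50000e-02  6.07999e+02 -9.93590e+01] ang 4.86
F [ 6.80000e-02 -9.98000e-01  5.23631e+02 -5.60770e+01] ang -86.08
B [ 6.10000e-02 -9.98000e-01  7.10926e+02 -2.63500e+00] ang -86.52
[[ 508.3  167.2]
 [ 702.4  137.7]
 [ 716.2  -90.2]
 [ 527.1 -106.2]] [613.5102    27.113478]
```

```bash
python3 -m handwheel '[{"dx":0.8,"dy":-3.8,"dz":1.5,"turn":0.14},{"dx":1.6,"dy":-7.6,"dz":3,"turn":0.28},{"dx":2.5,"dy":-11.4,"dz":4.5,"turn":0.42},{"dx":3.3,"dy":-15.3,"dz":6,"turn":0.56},{"dx":4.1,"dy":-19.1,"dz":8,"turn":0.70},{"dx":4.9,"dy":-23,"dz":10,"turn":0.84},{"dx":5.7,"dy":-26.8,"dz":12,"turn":0.98},{"dx":6.5,"dy":-30.6,"dz":14,"turn":1.12},{"dx":7.4,"dy":-34.4,"dz":16,"turn":1.26},{"dx":7.4,"dy":-34.4,"dz":17,"turn":1.38}]' 0 && python3 -c "
from h import *
go(.508,-.3265,.0225,14.5)"
```

```text
time_s: 4.5
ee_pos: [0.5043, -0.3331, 0.1274]
orientation: [[-0.24, 0.971, -0.002], [0.971, 0.24, -0.004], [-0.003, -0.003, -1.0]]
wrist_force: [-0.8, 0.7, 1.0]
width: 1.0
gripper_force: 0.0
dx 0.59 dy 0.55 dz 10.49 turn -0.011 now yawy 13.89 pos [ 0.5043 -0.3331  0.1274] j7 64.5
```

```bash
python3 -m handwheel '[{"dz":2},{"dz":4},{"dz":6},{"dz":6},{"dz":6},{"dz":6},{"dz":6},{"dz":6},{"dz":6},{"dz":6}]' && python3 -c "
from h import *
c=cam('wrist');save(c,'w2.png');
g=c['image'].min(2)
go(.508,-.3265,.0225,14.5)"
```

```text
validation failed for argument at $[0]...
```

All four keys are required in every row.

```bash
python3 -m handwheel '[{"dx":0,"dy":0,"dz":2,"turn":0},{"dx":0,"dy":0,"dz":4,"turn":0},{"dx":0,"dy":0,"dz":6,"turn":0},{"dx":0,"dy":0,"dz":6,"turn":0},{"dx":0,"dy":0,"dz":6,"turn":0},{"dx":0,"dy":0,"dz":6,"turn":0},{"dx":0,"dy":0,"dz":6,"turn":0},{"dx":0,"dy":0,"dz":6,"turn":0},{"dx":0,"dy":0,"dz":6,"turn":0},{"dx":0,"dy":0,"dz":6,"turn":0}]' && python3 -c "
from h import *
c=cam('wrist');save(c,'w2.png');
g=c['image'].min(2)
go(.508,-.3265,.0225,14.5)"
```

```text
time_s: 5.5
ee_pos: [0.5078, -0.3268, 0.0689]
orientation: [[-0.253, 0.967, 0.0], [0.967, 0.253, -0.0], [-0.0, 0.0, -1.0]]
wrist_force: [0.1, 0.8, -1.0]
width: 0.998
gripper_force: 0.0
dx 0.02 dy 0.03 dz 4.63 turn 0.003 now yawy 14.67 pos [ 0.5077 -0.3268  0.0688] j7 67.4
```

View pics/w2.png

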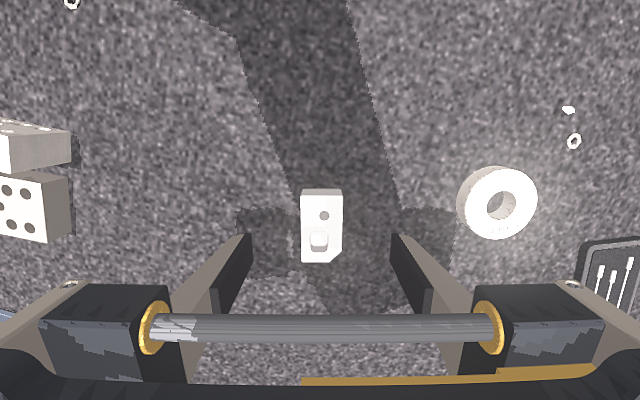

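The block is centred between the fingers, at (321,226), and aligned with them. The ring is at (497,203) and clear. I'll descend and grip.

```bash
python3 -m handwheel '[{"dx":0,"dy":0,"dz":2,"turn":0},{"dx":0,"dy":0,"dz":3.5,"turn":0},{"dx":0,"dy":0,"dz":4.6,"turn":0},{"dx":0,"dy":0,"dz":4.6,"turn":0},{"dx":0,"dy":0,"dz":4.6,"turn":0},{"dx":0,"dy":0,"dz":4.6,"turn":0},{"dx":0,"dy":0,"dz":4.6,"turn":0},{"dx":0,"dy":0,"dz":4.6,"turn":0},{"dx":0,"dy":0,"dz":4.6,"turn":0},{"dx":0,"dy":0,"dz":4.6,"turn":0}]' && python3 -m handwheel '[{"dx":0,"dy":0,"dz":0,"turn":0},{"dx":0,"dy":0,"dz":0,"turn":0},{"dx":0,"dy":0,"dz":0,"turn":0},{"dx":0,"dy":0,"dz":0,"turn":0},{"dx":0,"dy":0,"dz":0,"turn":0},{"dx":0,"dy":0,"dz":0,"turn":0},{"dx":0,"dy":0,"dz":0,"turn":0},{"dx":0,"dy":0,"dz":0,"turn":0},{"dx":0,"dy":0,"dz":0,"turn":0},{"dx":0,"dy":0,"dz":0,"turn":0}]' 255 25 && python3 -c "
from h import *
a=np.radians(4.7);f=np.array([.613,.0208])+[-.005*np.cos(a),-.005*np.sin(a)]
print(f);go(*f,.08,94.7)"
```

```text
time_s: 6.55
ee_pos: [0.5078, -0.3268, 0.0228]
orientation: [[-0.253, 0.967, 0.0], [0.967, 0.253, -0.0], [-0.0, 0.0, -1.0]]
wrist_force: [0.5, 0.1, -1.3]
width: 1.0
gripper_force: 0.0
time_s: 7.55
ee_pos: [0.5076, -0.3268, 0.0226]
orientation: [[-0.253, 0.967, 0.0], [0.967, 0.253, 0.0], [-0.0, 0.0, -1.0]]
wrist_force: [-0.0, -0.6, 0.2]
width: 0.347
gripper_force: 25.0
[0.60801681 0.02039031]
dx 31.05 dy 18.50 dz -5.74 turn -1.397 now yawy 14.66 pos [ 0.5076 -0.3268  0.0226] j7 69.5
```

```bash
python3 -m handwheel '[{"dx":0,"dy":0,"dz":-4,"turn":0},{"dx":0,"dy":0,"dz":-8.5,"turn":-0.14},{"dx":3,"dy":1.8,"dz":-13.5,"turn":-0.28},{"dx":7,"dy":4.2,"dz":-13.5,"turn":-0.42},{"dx":11,"dy":6.6,"dz":-13.5,"turn":-0.56},{"dx":15,"dy":9,"dz":-13.5,"turn":-0.70},{"dx":19,"dy":11.3,"dz":-13.5,"turn":-0.84},{"dx":23,"dy":13.7,"dz":-13.5,"turn":-0.98},{"dx":27,"dy":16.1,"dz":-13.5,"turn":-1.12},{"dx":31,"dy":18.5,"dz":-13.5,"turn":-1.26}]' && python3 -m handwheel '[{"dx":0,"dy":0,"dz":0,"turn":-0.137},{"dx":0,"dy":0,"dz":0,"turn":-0.137},{"dx":0,"dy":0,"dz":0,"turn":-0.137},{"dx":0,"dy":0,"dz":2,"turn":-0.137},{"dx":0,"dy":0,"dz":4,"turn":-0.137},{"dx":0,"dy":0,"dz":6,"turn":-0.137},{"dx":0,"dy":0,"dz":7.5,"turn":-0.137},{"dx":0,"dy":0,"dz":7.5,"turn":-0.137},{"dx":0,"dy":0,"dz":7.5,"turn":-0.137},{"dx":0,"dy":0,"dz":7.5,"turn":-0.137}]' && python3 - <<'E'
from h import *
go(.608,.0204,.0355,94.7)
c=cam('wrist');save(c,'w3.png',(220,130,420,270),4)
a=np.radians(4.7);F=np.array([[np.cos(a),-np.sin(a)],[np.sin(a),np.cos(a)]])
for n,p in dict(origin=(0,0,.012),railLf=(-.021,18.5e-3,.018),railRf=(-.021,-18.5e-3,.018),hinge=(-.045,.085,.05),b1=(.028,.009,.03),b2=(.028,-.009,.03),c1=(-.095,-.12,.012),c4=(.095,-.12,.012),c2=(-.095,.12,.012)).items():
    q=proj(c,[*(F@p[:2]+[.613,.0208]),p[2]])[0];print(n,q.round(1),'crop',((q-[220,130])*4).round())
E
```

```text
time_s: 8.55
ee_pos: [0.6081, 0.0218, 0.1576]
orientation: [[-0.999, 0.049, -0.0], [0.049, 0.999, 0.0], [0.0, -0.0, -1.0]]
wrist_force: [0.9, -0.5, -1.0]
width: 0.344
gripper_force: 25.0
time_s: 9.55
ee_pos: [0.6089, 0.0196, 0.0837]
orientation: [[-0.997, -0.081, 0.002], [-0.081, 0.997, 0.0], [-0.002, -0.0, -1.0]]
wrist_force: [0.3, 0.1, -1.2]
width: 0.346
gripper_force: 25.0
dx 0.10 dy 0.09 dz 4.82 turn -0.001 now yawy 94.64 pos [0.6089 0.0196 0.0837] j7 98.2
origin [321.6 221.3] crop [406. 365.]
railLf [344.2 199.8] crop [497. 279.]
railRf [298.9 199.9] crop [316. 279.]
hinge [444.8 179.2] crop [899. 197.]
b1 [332.5 260.6] crop [450. 522.]
b2 [310.8 260.6] crop [363. 522.]
c1 [166.9 106.6] crop [-212.  -93.]
c4 [198.5 312.7] crop [-86. 731.]
c2 [476.  105.9] crop [1024.  -97.]
```

View pics/w3.png

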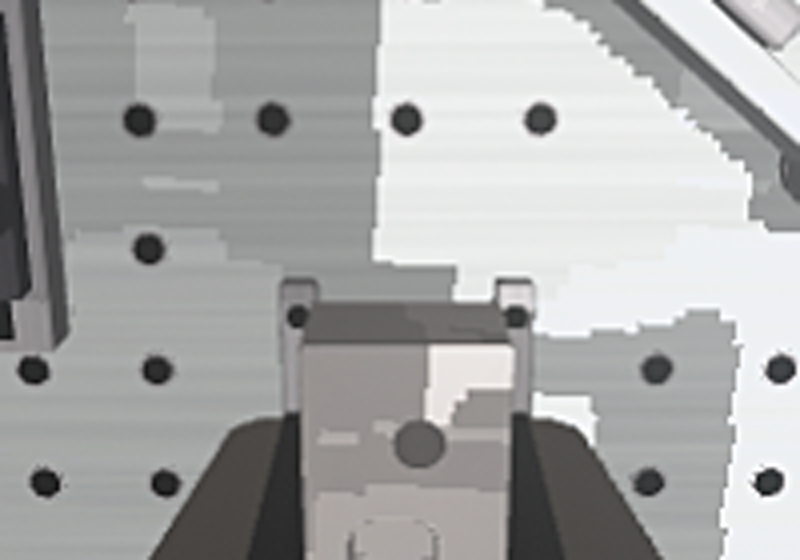

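The block lines up between the rails: their inner edges are at crop columns 318 and 497, against predictions of 316 and 497. I'll lower it.

```bash
python3 -m handwheel '[{"dx":0,"dy":0,"dz":1.5,"turn":0},{"dx":0,"dy":0,"dz":3,"turn":0},{"dx":0,"dy":0,"dz":3.8,"turn":0},{"dx":0,"dy":0,"dz":4.2,"turn":0},{"dx":0,"dy":0,"dz":4.4,"turn":0},{"dx":0,"dy":0,"dz":4.6,"turn":0},{"dx":0,"dy":0,"dz":4.7,"turn":0},{"dx":0,"dy":0,"dz":4.75,"turn":0},{"dx":0,"dy":0,"dz":4.75,"turn":0},{"dx":0,"dy":0,"dz":4.75,"turn":0}]' && python3 - <<'E'
from h import *
go(.608,.0204,.0346,94.7);print(env.get_obs()['wrist_force'])
E
```

```text
time_s: 10.6
ee_pos: [0.6083, 0.02, 0.0354]
orientation: [[-0.997, -0.082, 0.0], [-0.082, 0.997, 0.0], [-0.0, 0.0, -1.0]]
wrist_force: [0.0, -1.2, -0.8]
width: 0.344
gripper_force: 25.0
dx 0.03 dy 0.05 dz 0.08 turn 0.000 now yawy 94.71 pos [0.6083 0.02   0.0354] j7 99.2
[ 0.02877932 -1.18306263 -0.80378982]
```

```bash
python3 -m handwheel '[{"dx":0,"dy":0.03,"dz":0.05,"turn":0},{"dx":0,"dy":0.03,"dz":0.07,"turn":0},{"dx":0,"dy":0.03,"dz":0.08,"turn":0},{"dx":0,"dy":0.03,"dz":0.08,"turn":0},{"dx":0,"dy":0.03,"dz":0.08,"turn":0},{"dx":0,"dy":0.03,"dz":0.08,"turn":0},{"dx":0,"dy":0.03,"dz":0.08,"turn":0},{"dx":0,"dy":0.03,"dz":0.08,"turn":0},{"dx":0,"dy":0.03,"dz":0.08,"turn":0},{"dx":0,"dy":0.03,"dz":0.08,"turn":0}]' && python3 -m handwheel '[{"dx":0,"dy":0,"dz":0,"turn":0},{"dx":0,"dy":0,"dz":0,"turn":0},{"dx":0,"dy":0,"dz":0,"turn":0},{"dx":0,"dy":0,"dz":0,"turn":0},{"dx":0,"dy":0,"dz":-1,"turn":0},{"dx":0,"dy":0,"dz":-4,"turn":0},{"dx":0,"dy":0,"dz":-8,"turn":0},{"dx":0,"dy":0,"dz":-12,"turn":0},{"dx":0,"dy":0,"dz":-12,"turn":0},{"dx":0,"dy":0,"dz":-12,"turn":0}]' 110 && python3 - <<'E'
from h import *
import pickle
t=cam('top');c=cam('wrist');save(c,'w4.png',(180,30,500,270),2.5)
pickle.dump({k:c[k] for k in('K','Rw','tw','dist_coeffs','image','depth')},open('w4.pkl','wb'))
pickle.dump({k:t[k] for k in('K','Rw','tw','dist_coeffs','image','depth')},open('t4.pkl','wb'))
a=np.radians(4.7);F=np.array([[np.cos(a),-np.sin(a)],[np.sin(a),np.cos(a)]])
for th in (.5,.6,.7):
  for n,l,x,z in (('tab',120,-.009,.088),('nose',180,-.010,.048),('leafend',137,0,.05)):
    l=l/1000;p=np.array([-.045-l*np.sin(th)+x*np.cos(th),.085-l*np.cos(th)-x*np.sin(th)])
    q=proj(c,[*(F@p+[.613,.0208]),z])[0];print(th,n,((q-[180,30])*2.5).round())
E
```

```text
time_s: 11.6
ee_pos: [0.6082, 0.0204, 0.0346]
orientation: [[-0.997, -0.082, 0.0], [-0.082, 0.997, 0.0], [-0.0, 0.0, -1.0]]
wrist_force: [-2.1, 0.8, 5.4]
width: 0.346
gripper_force: 25.0
time_s: 12.6
ee_pos: [0.6087, 0.0204, 0.1559]
orientation: [[-0.997, -0.082, 0.003], [-0.082, 0.997, 0.001], [-0.003, 0.0, -1.0]]
wrist_force: [-0.9, 0.1, -0.9]
width: 0.569
gripper_force: 0.0
0.5 tab [296. 136.]
0.5 nose [150.  58.]
0.5 leafend [249. 148.]
0.6 tab [320. 100.]
0.6 nose [178.  10.]
0.6 leafend [269. 112.]
0.7 tab [347.  67.]
0.7 nose [210. -36.]
0.7 leafend [292.  77.]
```

View pics/w4.png

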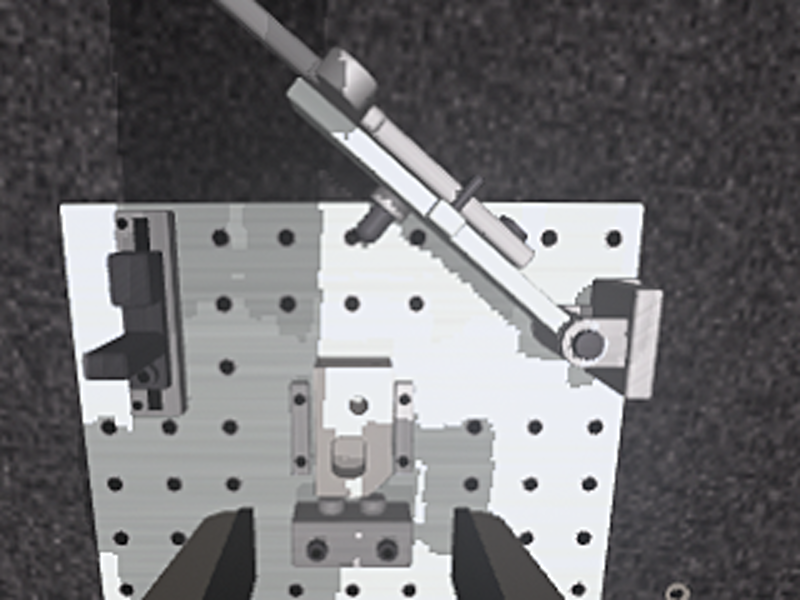

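The block sits between the rails with its far end near the buttons, at crop (350,490). The gate's leaf runs from the hinge at (585,345) to its end at (290,95), and the tab's top is at about (347,72). The catch's striker spans about (110–165, 250–305), with the horn at (105,360). Next I'll measure the gate angle and the catch.

```bash
cat >> h.py <<'E'
a=np.radians(4.7);F=np.array([[np.cos(a),-np.sin(a)],[np.sin(a),np.cos(a)]]);O=np.array([.613,.0208])
def fx(P): return (np.asarray(P)[...,:2]-O)@F
def tab(th,lift=0.,d=.009):
    "tab grip point: world x,y,z and leaf-normal yaw deg"
    r=np.array([75,33.])/1000;u=.045+r[0]*np.cos(lift)-r[1]*np.sin(lift);z=.041+r[0]*np.sin(lift)+r[1]*np.cos(lift)
    p=np.array([-.045-u*np.sin(th)-d*np.cos(th),.085-u*np.cos(th)+d*np.sin(th)])
    return (*(O+F@p),z,4.7-np.degrees(th))
E
python3 - <<'E'
from h import *
import pickle
for n in 'wt':
    c=pickle.load(open(n+'4.pkl','rb'));P=cloud(c);f=fx(P)
    m=(P[...,2]>.081)&(P[...,2]<.095)&(f[...,0]>-.16)&(f[...,0]<-.06)&(f[...,1]>-.04)&(f[...,1]<.06)
    t=np.median(f[m],0);v=t-[-.045,.085];r=np.hypot(*v)
    print(n,'tab',m.sum(),t.round(4),'r',r.round(4),'th',(np.arctan2(-v[0],-v[1])-np.arctan2(.009,.120)).round(3))
    m=(np.abs(P[...,2]-.05)<.004)&(f[...,0]>-.16)&(f[...,0]<-.05)&(f[...,1]>-.05)&(f[...,1]<.08)
    g=c['image'].min(2);l=cv2.fitLine((f[m]*1000).astype(np.float32),cv2.DIST_HUBER,0,.01,.01).ravel()
    print('leaf',m.sum(),l.round(3),'th',np.arctan2(abs(l[0]),abs(l[1])).round(3))
    # catch: dark px on keeper strip, profile along fixture x
    if 1:
        for x in range(-90,-20,3):
            X=[[*(O+F@[x/1000,-.082+dy]),.046] for dy in(-.003,0,.003)]
            q=proj(c,X);uv=np.round(q).astype(int)
            print(x,[ (int(g[v,u]),round(float(P[v,u,2])*1000)) for u,v in uv],end=' ')
        print()
go(*tab(.69)[:2],.12,tab(.69)[3]);print(tab(.69))
E
```

```text
w tab 331 [-0.1271 -0.0016] r 0.1193 th 0.684
leaf 2386 [   0.674    0.739 -105.25    17.275] th 0.74
-90 [(129, 23), (145, 24), (148, 24)] -87 [(29, 23), (69, 24), (78, 23)] -84 [(103, 23), (142, 23), (88, 23)] -81 [(135, 23), (127, 24), (43, 24)] -78 [(135, 23), (133, 23), (50, 23)] -75 [(70, 45), (69, 45), (67, 43)] -72 [(74, 44), (78, 45), (70, 46)] -69 [(76, 46), (77, 44), (71, 46)] -66 [(76, 44), (69, 46), (70, 45)] -63 [(76, 45), (69, 46), (70, 45)] -60 [(77, 44), (69, 47), (70, 45)] -57 [(70, 45), (69, 46), (67, 45)] -54 [(66, 32), (70, 31), (71, 30)] -51 [(67, 33), (71, 30), (71, 31)] -48 [(66, 31), (71, 31), (70, 31)] -45 [(51, 41), (54, 47), (54, 47)] -42 [(53, 62), (54, 61), (54, 59)] -39 [(53, 74), (51, 68), (51, 60)] -36 [(51, 77), (51, 67), (51, 57)] -33 [(50, 74), (52, 68), (80, 36)] -30 [(55, 74), (41, 36), (41, 36)] -27 [(60, 31), (77, 37), (69, 36)] -24 [(129, 22), (135, 24), (37, 23)] -21 [(140, 24), (150, 23), (54, 24)] 
t tab 41 [-0.129  -0.0005] r 0.1198 th 0.702
leaf 303 [   0.666    0.746 -106.701   17.092] th 0.729
-90 [(94, 23), (47, 22), (149, 20)] -87 [(9
[... 322 characters left out ...]
42), (86, 45), (70, 42)] -57 [(76, 31), (74, 30), (62, 43)] -54 [(76, 31), (72, 31), (74, 28)] -51 [(74, 33), (74, 30), (79, 26)] -48 [(62, 32), (59, 32), (46, 34)] -45 [(35, 43), (42, 45), (35, 45)] -42 [(31, 65), (43, 68), (36, 68)] -39 [(49, 77), (55, 76), (58, 75)] -36 [(87, 76), (72, 78), (78, 80)] -33 [(84, 81), (75, 80), (77, 80)] -30 [(33, 37), (21, 34), (54, 35)] -27 [(86, 34), (77, 34), (74, 28)] -24 [(87, 22), (44, 30), (114, 21)] -21 [(84, 22), (9, 23), (168, 23)] 
dx 12.25 dy -0.18 dz 3.37 turn -0.881 now yawy 94.72 pos [0.6073 0.0204 0.1535] j7 96.9
(np.float64(0.48525501799864124), np.float64(0.00847062059647444), np.float64(0.07400000000000001), np.float64(-34.8340878640268))
```

The catch's striker back face is near fixture x = -57 mm (middle setting is about -58), so it is close to the middle. The gate is at about 0.69. I'll go to the tab.

```bash
python3 -m handwheel '[{"dx":2,"dy":0,"dz":0,"turn":0.145},{"dx":4,"dy":0,"dz":0,"turn":0.29},{"dx":6,"dy":0,"dz":0,"turn":0.435},{"dx":8,"dy":-0.1,"dz":0,"turn":0.58},{"dx":10,"dy":-0.1,"dz":0,"turn":0.725},{"dx":12.2,"dy":-0.1,"dz":0,"turn":0.87},{"dx":12.2,"dy":-0.1,"dz":0,"turn":1.015},{"dx":12.2,"dy":-0.1,"dz":0,"turn":1.16},{"dx":12.2,"dy":-0.1,"dz":0,"turn":1.305},{"dx":12.2,"dy":-0.1,"dz":0,"turn":1.45}]' 120 && python3 -m handwheel '[{"dx":0,"dy":0,"dz":0,"turn":0.145},{"dx":0,"dy":0,"dz":0,"turn":0.29},{"dx":0,"dy":0,"dz":0,"turn":0.435},{"dx":0,"dy":0,"dz":0,"turn":0.58},{"dx":0,"dy":0,"dz":0,"turn":0.725},{"dx":0,"dy":0,"dz":0,"turn":0.82},{"dx":0,"dy":0,"dz":1,"turn":0.82},{"dx":0,"dy":0,"dz":2,"turn":0.82},{"dx":0,"dy":0,"dz":2,"turn":0.82},{"dx":0,"dy":0,"dz":2,"turn":0.82}]' && python3 - <<'E'
from h import *
go(.4854,.0088,.073,-35.5)
c=cam('wrist');save(c,'w5.png',(220,130,420,280),4)
E
```

```text
time_s: 13.7
ee_pos: [0.4855, 0.0091, 0.1531]
orientation: [[-0.196, 0.981, -0.003], [0.981, 0.196, -0.001], [-0.0, -0.003, -1.0]]
wrist_force: [-0.3, 0.1, 0.7]
width: 0.528
gripper_force: 0.0
time_s: 14.7
ee_pos: [0.4861, 0.0089, 0.1336]
orientation: [[0.578, 0.816, -0.002], [0.816, -0.578, -0.001], [-0.001, -0.001, -1.0]]
wrist_force: [-0.6, 0.6, 0.1]
width: 0.527
gripper_force: 0.0
dx -0.04 dy -0.05 dz 6.06 turn 0.003 now yawy -35.33 pos [0.4861 0.0089 0.1336] j7 -18.8
```

View pics/w5.png

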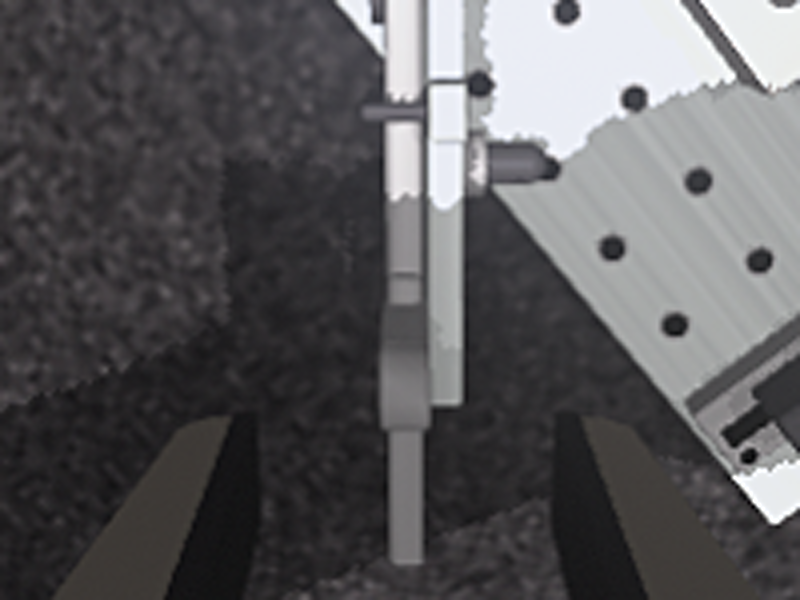

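The gate stands upright in the crop, so the yaw is right, and the tab at column 405 is midway between the fingers (258 and 553). I'll descend and pinch it.

```bash
python3 -m handwheel '[{"dx":0,"dy":0,"dz":2,"turn":0},{"dx":0,"dy":0,"dz":4,"turn":0},{"dx":0,"dy":0,"dz":5.5,"turn":0},{"dx":0,"dy":0,"dz":6,"turn":0},{"dx":0,"dy":0,"dz":6,"turn":0},{"dx":0,"dy":0,"dz":6,"turn":0},{"dx":0,"dy":0,"dz":6,"turn":0},{"dx":0,"dy":0,"dz":6,"turn":0},{"dx":0,"dy":0,"dz":6,"turn":0},{"dx":0,"dy":0,"dz":6,"turn":0}]' && python3 -m handwheel '[{"dx":0,"dy":0,"dz":0,"turn":0},{"dx":0,"dy":0,"dz":0,"turn":0},{"dx":0,"dy":0,"dz":0,"turn":0},{"dx":0,"dy":0,"dz":0,"turn":0},{"dx":0,"dy":0,"dz":0,"turn":0},{"dx":0,"dy":0,"dz":0,"turn":0},{"dx":0,"dy":0,"dz":0,"turn":0},{"dx":0,"dy":0,"dz":0,"turn":0},{"dx":0,"dy":0,"dz":0,"turn":0},{"dx":0,"dy":0,"dz":0,"turn":0}]' 255 15 && python3 - <<'E'
from h import *
R=np.array(env.get_obs()['orientation']);print(R[:,0].round(3))
go(.4854,.0088,.073,-35.5)
E
```

```text
time_s: 15.75
ee_pos: [0.4867, 0.0094, 0.0745]
orientation: [[0.579, 0.816, 0.0], [0.816, -0.579, 0.0], [0.0, 0.0, -1.0]]
wrist_force: [-0.5, 0.2, 0.7]
width: 0.53
gripper_force: 0.0
time_s: 16.75
ee_pos: [0.4864, 0.0094, 0.0743]
orientation: [[0.579, 0.816, -0.0], [0.816, -0.579, 0.0], [-0.0, -0.0, -1.0]]
wrist_force: [0.2, 0.8, 0.9]
width: 0.11
gripper_force: 15.0
[ 0.579  0.816 -0.   ]
dx -0.10 dy -0.05 dz 0.13 turn 0.003 now yawy -35.35 pos [0.4864 0.0094 0.0743] j7 -13.2
```

```bash
python3 -m handwheel '[{"dx":0.08,"dy":0,"dz":-0.2,"turn":0},{"dx":0.18,"dy":0,"dz":-0.4,"turn":0},{"dx":0.3,"dy":0,"dz":-0.6,"turn":0},{"dx":0.42,"dy":0,"dz":-0.8,"turn":0},{"dx":0.54,"dy":0,"dz":-1,"turn":0},{"dx":0.65,"dy":0,"dz":-1.2,"turn":0},{"dx":0.72,"dy":0,"dz":-1.3,"turn":0},{"dx":0.72,"dy":0,"dz":-1.3,"turn":0},{"dx":0.72,"dy":0,"dz":-1.3,"turn":0},{"dx":0.72,"dy":0,"dz":-1.3,"turn":0}]' && cat >> h.py <<'E'
def swing(targets,u=None):
    "rows (cm, rad) in current tool axes for rotating TCP about the hinge to gate angles"
    o=env.get_obs();R=np.array(o['orientation']);p=np.array(o['ee_pos']);H=O+F@[-.045,.085]
    v=F.T@(p[:2]-H);r=np.hypot(*v);th=np.arctan2(-v[0],-v[1])-np.arcsin(.009/r)
    yaw=np.arctan2(R[1,1],R[0,1]);print('r %.4f th(pos) %.3f th(yaw) %.3f'%(r,th,a-yaw),'F',np.round(o['wrist_force'],1),'Fnormal %.1f'%(R[:,1]@o['wrist_force']),'z',p[2].round(4))
    for t in targets:
        d=th-t;c,s=np.cos(d),np.sin(d);q=H+np.array([[c,-s],[s,c]])@(p[:2]-H)
        e=R[:2,:2].T@(q-p[:2])*100;print('th %.3f dx %.2f dy %.2f turn %.3f'%(t,*e,-(a-yaw-t)))
E
python3 - <<'E'
from h import *
swing(np.linspace(.64,.16,9))
E
```

```text
time_s: 17.75
ee_pos: [0.4908, 0.015, 0.0874]
orientation: [[0.579, 0.815, 0.0], [0.815, -0.579, 0.0], [0.0, 0.0, -1.0]]
wrist_force: [-2.0, -0.2, -2.2]
width: 0.107
gripper_force: 15.0
r 0.1118 th(pos) 0.683 th(yaw) 0.699 F [-2.  -0.2 -2.2] Fnormal -1.6 z 0.0874
th 0.640 dx -0.02 dy 0.48 turn -0.059
th 0.580 dx -0.01 dy 1.15 turn -0.119
th 0.520 dx 0.03 dy 1.82 turn -0.179
th 0.460 dx 0.12 dy 2.48 turn -0.239
th 0.400 dx 0.24 dy 3.14 turn -0.299
th 0.340 dx 0.41 dy 3.79 turn -0.359
th 0.280 dx 0.61 dy 4.43 turn -0.419
th 0.220 dx 0.85 dy 5.06 turn -0.479
th 0.160 dx 1.13 dy 5.67 turn -0.539
```

```bash
python3 -m handwheel '[{"dx":0,"dy":0.5,"dz":0,"turn":-0.05},{"dx":0,"dy":1.15,"dz":0,"turn":-0.11},{"dx":0.03,"dy":1.82,"dz":0,"turn":-0.17},{"dx":0.12,"dy":2.48,"dz":0,"turn":-0.23},{"dx":0.24,"dy":3.14,"dz":0,"turn":-0.29},{"dx":0.41,"dy":3.79,"dz":0,"turn":-0.35},{"dx":0.61,"dy":4.43,"dz":0,"turn":-0.41},{"dx":0.85,"dy":5.06,"dz":0,"turn":-0.47},{"dx":1.13,"dy":5.67,"dz":0,"turn":-0.53},{"dx":1.13,"dy":5.67,"dz":0,"turn":-0.53}]' && python3 - <<'E'
from h import *
swing([.16,.13,.1,.07,.05,.03,.02])
E
```

```text
time_s: 18.75
ee_pos: [0.5445, -0.0089, 0.0874]
orientation: [[0.087, 0.996, 0.001], [0.996, -0.087, -0.0], [-0.0, 0.001, -1.0]]
wrist_force: [-0.7, -1.0, -1.9]
width: 0.111
gripper_force: 15.0
r 0.1120 th(pos) 0.151 th(yaw) 0.169 F [-0.7 -1.  -1.9] Fnormal -0.6 z 0.0874
th 0.160 dx 0.01 dy -0.10 turn -0.009
th 0.130 dx -0.01 dy 0.24 turn -0.039
th 0.100 dx -0.02 dy 0.58 turn -0.069
th 0.070 dx -0.02 dy 0.91 turn -0.099
th 0.050 dx -0.01 dy 1.14 turn -0.119
th 0.030 dx -0.00 dy 1.36 turn -0.139
th 0.020 dx 0.00 dy 1.47 turn -0.149
```

```bash
python3 -m handwheel '[{"dx":0,"dy":0.15,"dz":0,"turn":-0.02},{"dx":0,"dy":0.3,"dz":0,"turn":-0.03},{"dx":-0.02,"dy":0.45,"dz":0,"turn":-0.05},{"dx":-0.02,"dy":0.6,"dz":0,"turn":-0.06},{"dx":-0.02,"dy":0.75,"dz":0,"turn":-0.07},{"dx":-0.02,"dy":0.9,"dz":0,"turn":-0.09},{"dx":-0.01,"dy":1.05,"dz":0,"turn":-0.1},{"dx":0,"dy":1.2,"dz":0,"turn":-0.11},{"dx":0,"dy":1.3,"dz":0,"turn":-0.12},{"dx":0,"dy":1.3,"dz":0,"turn":-0.12}]' && python3 - <<'E'
from h import *
swing([.01,0,-.01,-.02,-.03])
E
```

```text
time_s: 19.75
ee_pos: [0.5563, -0.0101, 0.0873]
orientation: [[-0.033, 0.999, -0.001], [0.999, 0.033, -0.0], [-0.0, -0.001, -1.0]]
wrist_force: [-4.1, -2.7, 1.2]
width: 0.105
gripper_force: 15.0
r 0.1120 th(pos) 0.046 th(yaw) 0.049 F [-4.1 -2.7  1.2] Fnormal -4.2 z 0.0873
th 0.010 dx -0.02 dy 0.40 turn -0.039
th 0.000 dx -0.03 dy 0.51 turn -0.049
th -0.010 dx -0.03 dy 0.62 turn -0.059
th -0.020 dx -0.03 dy 0.73 turn -0.069
th -0.030 dx -0.03 dy 0.85 turn -0.079
```

```bash
python3 -m handwheel '[{"dx":0,"dy":0.1,"dz":0,"turn":-0.01},{"dx":0,"dy":0.2,"dz":0,"turn":-0.02},{"dx":-0.01,"dy":0.3,"dz":0,"turn":-0.03},{"dx":-0.02,"dy":0.4,"dz":0,"turn":-0.04},{"dx":-0.02,"dy":0.45,"dz":0,"turn":-0.045},{"dx":-0.02,"dy":0.45,"dz":0,"turn":-0.045},{"dx":-0.02,"dy":0.45,"dz":0,"turn":-0.045},{"dx":-0.02,"dy":0.45,"dz":0,"turn":-0.045},{"dx":-0.02,"dy":0.45,"dz":0,"turn":-0.045},{"dx":-0.02,"dy":0.45,"dz":0,"turn":-0.045}]' - 30 && python3 - <<'E'
from h import *
swing([-.01,-.02,-.03]);c=cam('top');save(c,'t6.png',(195,140,330,285),4)
P=cloud(c);f=fx(P);m=(P[...,2]>.085)&(P[...,2]<.11);print(c['image'].shape)
E
```

```text
time_s: 20.75
ee_pos: [0.5605, -0.0102, 0.0872]
orientation: [[-0.077, 0.997, -0.001], [0.997, 0.077, -0.0], [-0.0, -0.001, -1.0]]
wrist_force: [-4.4, -3.6, 0.7]
width: 0.104
gripper_force: 30.0
r 0.1120 th(pos) 0.008 th(yaw) 0.005 F [-4.4 -3.6  0.7] Fnormal -4.7 z 0.0872
th -0.010 dx -0.01 dy 0.20 turn -0.015
th -0.020 dx -0.02 dy 0.31 turn -0.025
th -0.030 dx -0.03 dy 0.42 turn -0.035
(400, 640, 3)
```

```bash
python3 -m handwheel '[{"dx":0,"dy":0.03,"dz":0,"turn":0},{"dx":0,"dy":0.06,"dz":0,"turn":0},{"dx":0,"dy":0.1,"dz":0,"turn":-0.01},{"dx":0,"dy":0.13,"dz":0,"turn":-0.01},{"dx":0,"dy":0.15,"dz":0,"turn":-0.013},{"dx":0,"dy":0.15,"dz":0,"turn":-0.013},{"dx":0,"dy":0.15,"dz":0,"turn":-0.013},{"dx":0,"dy":0.15,"dz":0,"turn":-0.013},{"dx":0,"dy":0.15,"dz":0,"turn":-0.013},{"dx":0,"dy":0.15,"dz":0,"turn":-0.013}]' && python3 -c "
from h import *
swing([-.02,-.03,-.04])"
```

```text
time_s: 21.8
ee_pos: [0.5618, -0.0103, 0.0872]
orientation: [[-0.09, 0.996, -0.001], [0.996, 0.09, -0.0], [-0.0, -0.001, -1.0]]
wrist_force: [-3.8, -3.6, 0.6]
width: 0.104
gripper_force: 30.0
r 0.1121 th(pos) -0.004 th(yaw) -0.008 F [-3.8 -3.6  0.6] Fnormal -4.1 z 0.0872
th -0.020 dx -0.01 dy 0.18 turn -0.012
th -0.030 dx -0.02 dy 0.29 turn -0.022
th -0.040 dx -0.03 dy 0.40 turn -0.032
```

```bash
python3 -m handwheel '[{"dx":0,"dy":0.03,"dz":0,"turn":0},{"dx":0,"dy":0.06,"dz":0,"turn":0},{"dx":0,"dy":0.08,"dz":0,"turn":-0.01},{"dx":0,"dy":0.1,"dz":0,"turn":-0.01},{"dx":0,"dy":0.12,"dz":0,"turn":-0.01},{"dx":0,"dy":0.12,"dz":0,"turn":-0.01},{"dx":0,"dy":0.12,"dz":0,"turn":-0.01},{"dx":0,"dy":0.12,"dz":0,"turn":-0.01},{"dx":0,"dy":0.12,"dz":0,"turn":-0.01},{"dx":0,"dy":0.12,"dz":0,"turn":-0.01}]' && python3 -c "
from h import *
swing([-.02,-.03,-.04])"
```

```text
time_s: 22.8
ee_pos: [0.5629, -0.0102, 0.0872]
orientation: [[-0.1, 0.995, -0.002], [0.995, 0.1, -0.0], [-0.0, -0.002, -1.0]]
wrist_force: [-5.3, -5.1, 1.0]
width: 0.104
gripper_force: 30.0
r 0.1121 th(pos) -0.013 th(yaw) -0.018 F [-5.3 -5.1  1. ] Fnormal -5.8 z 0.0872
th -0.020 dx -0.01 dy 0.07 turn -0.002
th -0.030 dx -0.01 dy 0.19 turn -0.012
th -0.040 dx -0.02 dy 0.30 turn -0.022
```

```bash
python3 -m handwheel '[{"dx":0,"dy":0.03,"dz":0,"turn":0},{"dx":0,"dy":0.06,"dz":0,"turn":0},{"dx":0,"dy":0.08,"dz":0,"turn":0},{"dx":0,"dy":0.1,"dz":0,"turn":0},{"dx":0,"dy":0.1,"dz":0,"turn":0},{"dx":0,"dy":0.1,"dz":0,"turn":0},{"dx":0,"dy":0.1,"dz":0,"turn":0},{"dx":0,"dy":0.1,"dz":0,"turn":0},{"dx":0,"dy":0.1,"dz":0,"turn":0},{"dx":0,"dy":0.1,"dz":0,"turn":0}]' && python3 -c "
from h import *
swing([-.02,-.03,-.04])"
```

```text
time_s: 23.8
ee_pos: [0.5635, -0.0102, 0.0872]
orientation: [[-0.1, 0.995, -0.002], [0.995, 0.1, -0.001], [-0.0, -0.002, -1.0]]
wrist_force: [-4.8, -4.8, 2.4]
width: 0.109
gripper_force: 30.0
r 0.1121 th(pos) -0.019 th(yaw) -0.018 F [-4.8 -4.8  2.4] Fnormal -5.2 z 0.0872
th -0.020 dx -0.00 dy 0.01 turn -0.002
th -0.030 dx -0.01 dy 0.12 turn -0.012
th -0.040 dx -0.02 dy 0.23 turn -0.022
```

```bash
python3 -m handwheel '[{"dx":0,"dy":0.03,"dz":0,"turn":0},{"dx":0,"dy":0.06,"dz":0,"turn":0},{"dx":0,"dy":0.08,"dz":0,"turn":-0.01},{"dx":0,"dy":0.1,"dz":0,"turn":-0.01},{"dx":0,"dy":0.1,"dz":0,"turn":-0.01},{"dx":0,"dy":0.1,"dz":0,"turn":-0.01},{"dx":0,"dy":0.1,"dz":0,"turn":-0.01},{"dx":0,"dy":0.1,"dz":0,"turn":-0.01},{"dx":0,"dy":0.1,"dz":0,"turn":-0.01},{"dx":0,"dy":0.1,"dz":0,"turn":-0.01}]' && python3 -c "
from h import *
swing([-.02,-.03,-.04])"
```

```text
time_s: 24.8
ee_pos: [0.5645, -0.0102, 0.0872]
orientation: [[-0.11, 0.994, -0.002], [0.994, 0.11, -0.001], [-0.0, -0.002, -1.0]]
wrist_force: [-6.1, -5.6, 2.7]
width: 0.106
gripper_force: 30.0
r 0.1121 th(pos) -0.028 th(yaw) -0.028 F [-6.1 -5.6  2.7] Fnormal -6.7 z 0.0872
th -0.020 dx 0.01 dy -0.09 turn 0.008
th -0.030 dx -0.00 dy 0.02 turn -0.002
th -0.040 dx -0.01 dy 0.14 turn -0.012
```

```bash
python3 -m handwheel '[{"dx":0,"dy":0.03,"dz":0,"turn":0},{"dx":0,"dy":0.06,"dz":0,"turn":0},{"dx":0,"dy":0.08,"dz":0,"turn":-0.01},{"dx":0,"dy":0.1,"dz":0,"turn":-0.01},{"dx":0,"dy":0.1,"dz":0,"turn":-0.01},{"dx":0,"dy":0.1,"dz":0,"turn":-0.01},{"dx":0,"dy":0.1,"dz":0,"turn":-0.01},{"dx":0,"dy":0.1,"dz":0,"turn":-0.01},{"dx":0,"dy":0.1,"dz":0,"turn":-0.01},{"dx":0,"dy":0.1,"dz":0,"turn":-0.01}]' && python3 - <<'E'
from h import *
swing([-.02,-.03,-.04]);c=cam('top')
P=cloud(c);f=fx(P)
save(c,'t7.png',(250,165,330,265),6)
E
```

```text
time_s: 25.8
ee_pos: [0.5645, -0.0103, 0.0871]
orientation: [[-0.119, 0.993, -0.004], [0.993, 0.119, -0.0], [0.0, -0.004, -1.0]]
wrist_force: [-7.4, -5.7, 4.6]
width: 0.11
gripper_force: 30.0
r 0.1121 th(pos) -0.028 th(yaw) -0.037 F [-7.4 -5.7  4.6] Fnormal -8.1 z 0.0871
th -0.020 dx 0.01 dy -0.09 turn 0.017
th -0.030 dx -0.00 dy 0.02 turn 0.007
th -0.040 dx -0.01 dy 0.13 turn -0.003
```

View pics/t7.png

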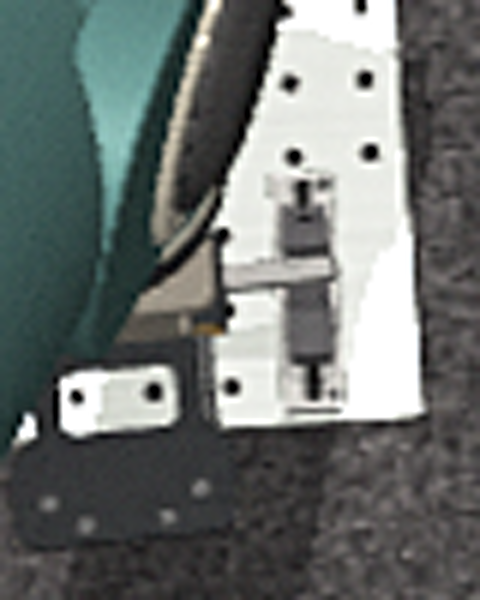

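The top crop shows the bar, at about (280,275), lying behind the striker (295,330) and at the horn (303,230). The tool stopped advancing at x = 0.5645 while the force rose, so that is the stop. I'll back off about 1 mm.

```bash
python3 -m handwheel '[{"dx":0,"dy":-0.05,"dz":0,"turn":0.005},{"dx":0,"dy":-0.1,"dz":0,"turn":0.01},{"dx":0,"dy":-0.15,"dz":0,"turn":0.012},{"dx":0,"dy":-0.17,"dz":0,"turn":0.012},{"dx":0,"dy":-0.17,"dz":0,"turn":0.012},{"dx":0,"dy":-0.17,"dz":0,"turn":0.012},{"dx":0,"dy":-0.17,"dz":0,"turn":0.012},{"dx":0,"dy":-0.17,"dz":0,"turn":0.012},{"dx":0,"dy":-0.17,"dz":0,"turn":0.012},{"dx":0,"dy":-0.17,"dz":0,"turn":0.012}]' && python3 -c "
from h import *
swing([-.02,-.03,-.04])"
```

```text
time_s: 26.85
ee_pos: [0.564, -0.0102, 0.0872]
orientation: [[-0.108, 0.994, -0.002], [0.994, 0.108, -0.0], [-0.0, -0.002, -1.0]]
wrist_force: [-5.1, -5.5, 1.2]
width: 0.107
gripper_force: 30.0
r 0.1121 th(pos) -0.024 th(yaw) -0.026 F [-5.1 -5.5  1.2] Fnormal -5.6 z 0.0872
th -0.020 dx 0.00 dy -0.04 turn 0.006
th -0.030 dx -0.01 dy 0.07 turn -0.004
th -0.040 dx -0.01 dy 0.18 turn -0.014
```

```bash
python3 -m handwheel '[{"dx":0,"dy":-0.03,"dz":0,"turn":0},{"dx":0,"dy":-0.06,"dz":0,"turn":0.005},{"dx":0,"dy":-0.06,"dz":0,"turn":0.005},{"dx":-0.07,"dy":-0.06,"dz":0.1,"turn":0.005},{"dx":-0.13,"dy":-0.06,"dz":0.2,"turn":0.005},{"dx":-0.2,"dy":-0.06,"dz":0.32,"turn":0.005},{"dx":-0.26,"dy":-0.06,"dz":0.44,"turn":0.005},{"dx":-0.33,"dy":-0.06,"dz":0.56,"turn":0.005},{"dx":-0.4,"dy":-0.06,"dz":0.68,"turn":0.005},{"dx":-0.4,"dy":-0.06,"dz":0.68,"turn":0.005}]' && python3 -c "
from h import *
swing([-.02])"
```

```text
time_s: 27.85
ee_pos: [0.564, -0.0138, 0.0807]
orientation: [[-0.103, 0.995, -0.002], [0.995, 0.103, 0.0], [0.001, -0.002, -1.0]]
wrist_force: [-5.3, -2.9, 4.3]
width: 0.105
gripper_force: 30.0
r 0.1157 th(pos) -0.020 th(yaw) -0.021 F [-5.3 -2.9  4.3] Fnormal -5.6 z 0.0807
th -0.020 dx 0.00 dy -0.00 turn 0.001
```

```bash
python3 -m handwheel '[{"dx":-0.03,"dy":0,"dz":0.08,"turn":0},{"dx":-0.07,"dy":0,"dz":0.16,"turn":0},{"dx":-0.11,"dy":0,"dz":0.24,"turn":0},{"dx":-0.15,"dy":0,"dz":0.32,"turn":0},{"dx":-0.19,"dy":0,"dz":0.4,"turn":0},{"dx":-0.23,"dy":0,"dz":0.48,"turn":0},{"dx":-0.28,"dy":0,"dz":0.56,"turn":0},{"dx":-0.32,"dy":0,"dz":0.62,"turn":0},{"dx":-0.32,"dy":0,"dz":0.62,"turn":0},{"dx":-0.32,"dy":0,"dz":0.62,"turn":0}]' && python3 -c "
from h import *
swing([-.02])"
```

```text
time_s: 28.85
ee_pos: [0.5644, -0.0167, 0.0745]
orientation: [[-0.103, 0.995, -0.002], [0.995, 0.103, 0.001], [0.001, -0.002, -1.0]]
wrist_force: [-6.3, -3.2, 4.1]
width: 0.104
gripper_force: 30.0
r 0.1185 th(pos) -0.021 th(yaw) -0.022 F [-6.3 -3.2  4.1] Fnormal -6.6 z 0.0745
th -0.020 dx 0.00 dy -0.01 turn 0.002
```

```bash
python3 -m handwheel '[{"dx":0,"dy":0,"dz":0.03,"turn":0},{"dx":0,"dy":0,"dz":0.06,"turn":0},{"dx":0,"dy":0,"dz":0.06,"turn":0},{"dx":0,"dy":0,"dz":0.06,"turn":0},{"dx":0,"dy":0,"dz":0.06,"turn":0},{"dx":0,"dy":0,"dz":0.06,"turn":0},{"dx":0,"dy":0,"dz":0.06,"turn":0},{"dx":0,"dy":0,"dz":0.06,"turn":0},{"dx":0,"dy":0,"dz":0.06,"turn":0},{"dx":0,"dy":0,"dz":0.06,"turn":0}]' - 12 && python3 -c "
from h import *
swing([-.02])" && python3 -m handwheel '[{"dx":0,"dy":0,"dz":0,"turn":0},{"dx":0,"dy":0,"dz":0,"turn":0},{"dx":0,"dy":0,"dz":0,"turn":0},{"dx":0,"dy":0,"dz":0,"turn":0},{"dx":0,"dy":0,"dz":0,"turn":0},{"dx":0,"dy":0,"dz":0,"turn":0},{"dx":0,"dy":0,"dz":0,"turn":0},{"dx":0,"dy":0,"dz":0,"turn":0},{"dx":0,"dy":0,"dz":0,"turn":0},{"dx":0,"dy":0,"dz":0,"turn":0}]' 170 && python3 -m handwheel '[{"dx":0,"dy":0,"dz":-1,"turn":0},{"dx":0,"dy":0,"dz":-3,"turn":0},{"dx":0,"dy":0,"dz":-6,"turn":0},{"dx":0,"dy":0,"dz":-9,"turn":0},{"dx":0,"dy":0,"dz":-12,"turn":0},{"dx":0,"dy":0,"dz":-15,"turn":0},{"dx":0,"dy":0,"dz":-15,"turn":0},{"dx":0,"dy":0,"dz":-15,"turn":0},{"dx":0,"dy":0,"dz":-15,"turn":0},{"dx":0,"dy":0,"dz":-15,"turn":0}]' && python3 - <<'E'
from h import *
s=cam('side');c=cam('wrist')
for n,k in(('w',c),('s',s)):
    P=cloud(k);f=fx(P)
    m=(f[...,0]>-.09)&(f[...,0]<-.02)&(f[...,1]>-.055)&(f[...,1]<-.02)&(P[...,2]>.06)&(P[...,2]<.12)
    z=P[...,2][m];print(n,m.sum(),np.percentile(z,[50,90,97,100]).round(4) if m.sum() else '',np.median(f[m],0))
    for y in(-.07,-.075,-.08,-.085,-.09):
        m=(np.abs(f[...,1]-y)<.0025)&(f[...,0]>-.058)&(f[...,0]<-.047)&(P[...,2]<.07);print(y,m.sum(),np.median(P[...,2][m]).round(4))
a4=c['image'][90:290,200:400,::-1];b=s['image'][165:235,260:370,::-1]
A=cv2.resize(a4,(400,400),interpolation=2);B=cv2.resize(b,(400,255),interpolation=2)
im=np.zeros((400,800,3),np.uint8);im[:,:400]=A;im[:255,400:]=B;cv2.imwrite('pics/fin.png',im)
E
```

```text
time_s: 29.85
ee_pos: [0.5647, -0.0167, 0.0743]
orientation: [[-0.104, 0.995, -0.001], [0.995, 0.104, 0.001], [0.001, -0.001, -1.0]]
wrist_force: [-6.9, -2.6, 6.8]
width: 0.106
gripper_force: 12.0
r 0.1186 th(pos) -0.023 th(yaw) -0.022 F [-6.9 -2.6  6.8] Fnormal -7.1 z 0.0743
th -0.020 dx 0.00 dy -0.04 turn 0.002
time_s: 30.85
ee_pos: [0.5652, -0.0165, 0.0737]
orientation: [[-0.104, 0.995, 0.0], [0.995, 0.104, 0.0], [0.0, 0.0, -1.0]]
wrist_force: [-0.1, -0.1, -0.1]
width: 0.334
gripper_force: 0.0
time_s: 31.85
ee_pos: [0.5644, -0.0165, 0.2225]
orientation: [[-0.104, 0.995, -0.002], [0.995, 0.104, -0.0], [-0.0, -0.002, -1.0]]
wrist_force: [-0.0, 0.0, 0.4]
width: 0.333
gripper_force: 0.0
w 179 [0.0846 0.0871 0.0875 0.0888] [-0.05305118 -0.03058335]
-0.07 38 0.0465
-0.075 39 0.0464
-0.08 32 0.0465
-0.085 33 0.0466
-0.09 32 0.047
s 65 [0.0757 0.0861 0.088  0.0889] [-0.05677595 -0.04286915]
-0.07 4 0.0464
-0.075 4 0.0472
-0.08 3 0.0468
-0.085 7 0.0462
-0.09 18 0.0309
```

View pics/fin.png

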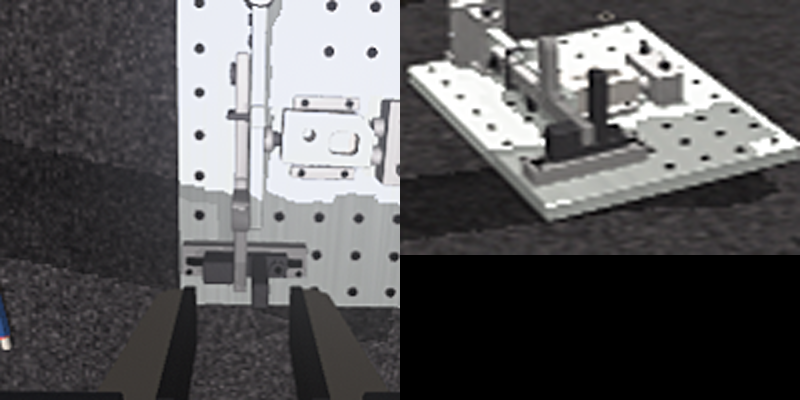

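The bar lies level in the notch at (240,260): its top reads about 47 mm along its length, and the tab top is at 88 mm. The block is against the buttons at (375,140), with the plunger touching it at (275,140). The robot is clear, so I'll hand in.

```bash
python3 -c "
from plant import env
print(env.close_job())"
```

```text
the job is handed in; nothing more can be done
None
```

The block is flat between the rails and held back against both rest buttons by the plunger, with the gate shut and the bar fully down in the notch. I felt the catch's stop with about 8 N at the wrist and handed the job in at about 32 s of the 72 s allowed; no verdict was returned.

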